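# Scoop loose cells into the sloped feed stand

### The arm

A 6-joint arm with a two-finger parallel gripper is mounted at the origin on a cart in front of the work surface, level with it; the furniture and walls round the work are solid. World frame = base frame: x ahead of the robot, y to its left, z up, the work surface at z = 0. Lengths are in m, angles in rad, forces in N, time in s.
With the tool pointing down it reaches from about 0.325 to 0.85 m from the base axis. Payload 4.4 kg.
Tool frame: the origin (TCP) lies midway between the tips of the shut fingers; the grasp point (between the pads) lies 19 mm behind it; z points along the fingers, y is the line along which they close (so a half turn about z gives the same grasp; the last joint's range is limited). The gripper opens to 94 mm and grips with 3 to 60 N. Pads are 16 mm wide; open, the fingers measure 119 mm over their backs; the gripper's body (75 mm by 177 mm) begins 78 mm behind the grasp point.
Start: joints at [-1.254, 0.207, 1.542, -0, 1.393, -0.15], TCP at [0.259, -0.513, 0.205] pointing down, gripper open.
Joint ranges: [-2.73, 2.73], [-0.86, 2.22], [0.23, 2.46], [-1.11, 4.25], [0.08, 2.63], [-2.82, 2.82]. Speed limits (rad/s): [2.79, 2.79, 3.14, 3.14, 3.14, 3.14].

### API

Orientations are given as a unit quaternion [w, x, y, z].
In Python, from bench import bot gives the robot as it stands.
- The arm moves only by the shell command python3 -m inch 'ROWS' [FORCE]. ROWS is JSON, a list that holds one entry, the list of rows, each a list of 7 numbers: the finger opening in mm, from 0 to 94, then the shift along the tool's x, y, z in units of 50 mm (1.0 is 50 mm), then the turn, a rotation vector about the tool's x, y, z in degrees. In form: [[[claw, tx, ty, tz, wx, wy, wz], ...]]. A call has 1 to 10 rows; each row is the pose to reach, as a shift and turn from the pose commanded when the call began, along the tool's axes at that moment; what a row does not reach only later rows make up. A row lasts 1/8 s, in which the tool goes at most 62.5 mm and 10.7 degrees, less where a joint would pass 70% of its speed; a pose out of reach is approached as far as the arm can. A call with a gripper value outside its range is refused whole. The fingers move at their own pace and stop on an object; FORCE is the grip in N (left out, the last holds). Time passes only in rows, so rows that repeat a pose let the fingers close. It gives the time, the measured TCP pose, the force, the opening and the grip force at its end, in the units of the state.
- bot.sense(): the state, without advancing time (a new reading comes with each control period).
- bot.camera(name): name is "scene" or "top" or "wrist"; returns the picture (384x512x3 uint8, red, green, blue); there is no depth.
- bot.camera_model(name): a dict with "K" (3x3 intrinsics, pixels), "rvec" (rotation vector, rad) and "tvec" (3), from world to camera coordinates, as OpenCV has them; the wrist camera has in their place "tool_from_camera" (4x4, takes a point from camera to tool coordinates, whose origin is the TCP and whose axes are the flange's). Camera axes: x right, y down, z forward; pixel columns grow to the right and rows downward; lengths in m; the calibration is good to about 2 mm. The wrist camera is an equidistant fisheye: a pixel r from the principal point sees the ray r / f radians off the axis. A picture is of the moment at which its call begins: read the wrist's pose just before it. camera_model takes no time and is no camera call.
- bot.finish_job(): hands the job in; it is judged then, once.
The state is a dict: "t": time; "joints": joint angles; "joint_vel": joint speeds; "tau": joint torques, N m; "position": TCP position; "ee_rot": TCP orientation; "contact_force": force on the tool from outside, world axes, zero at the start; "ft_torque": the same for the moment, N m; "gripper_width": finger opening in m; "finger_force": force on a finger pad.
Only numpy, scipy, OpenCV 4.12 (cv2) and the standard library are available. Lean on these libraries where they do the work, as an engineer would, in place of code of your own. Each camera call takes 0.05 s, during which the arm holds its last target. There are 200 camera calls.

### The job

Three loose battery cells lie in the shallow aluminium tray. Without touching the cells with the gripper, scoop them up with the hand scoop by driving its front edge along the tray floor and in under them against the ramp, then tip them gently, from close above, onto the sloped feed stand, so that all three come to rest lying on its bed in the lower half, down by the bottom lip. Finally stand the scoop flat on the bare bench, let go of it, and leave the other things on the bench where they are.

Things in the scene. Friction and masses are not known exactly. Their poses are not given: they have to be found in the camera images.
- scoop_grip (a point): grasp point on the centre line of the hand scoop's handle, 105.9 mm above its flat underside. Axes are the scoop's: x to its open front edge, y left, z up. Upwards the handle runs along (-0.342, 0, 0.940), leaning 20 degrees back. The black grip is a flat bar 18 mm thick (y) and 26 mm wide; it ends 30 mm above and 55 mm below this point, along the handle
- scoop: the hand scoop, 0.2 to 0.3 kg, standing flat on the bench: polished steel pan 100 mm long (x), 112 mm wide, 2 mm sides 28 mm high, rear wall 40 mm high, open front; the front 19 mm of the 2 mm floor taper to a thin edge. Origin: centre of the underside; scoop_grip lies at (-0.0811, 0, 0.1059) m in its axes
- scoop_lip (a point): middle of the scoop's thin front edge, level with the pan's underside; 0.1311 m ahead (x) and 0.1059 m below scoop_grip in the scoop's axes
- sort_tray: shallow bright aluminium tray fixed to the bench; origin under its middle on the bench top, x towards its ramp. Floor 4 mm thick, flat from x = -0.105 to +0.075 m, near end (-x) open; side walls 24 mm high, 144 mm between them; from x = 0.075 m a full-width ramp rises at 45 degrees to 56 mm above the bench
- tray_ramp_foot (a point): middle of the line where the tray floor meets the ramp, at floor level (x = +0.075 m, z = 4 mm in the tray's axes); axes as the tray
- feed_stand: the grey sloped feed stand, fixed to the bench: origin under its middle on the bench top; a base 150 x 150 mm carries a sloping bed that goes down towards +x at 20 degrees
- bed_centre (a point): middle of the upper face of the stand's bed, 55 mm above the bench; x runs down the slope, z square to the bed. The bed reaches from x = -0.075 m (upper end, open, 81 mm above the bench) to +0.075 m, where a lip stands 32 mm above it; equally high side walls, 134 mm between them, run its whole length
- cell_a_mid (a point): one of three identical-shaped loose lithium cells, a cylinder 18 mm in diameter and 65 mm long with bare metal ends, 47 g (wrapper colours mean nothing), lying on its side on the tray floor, roughly crosswise to the tray; this point is its centre, its y axis runs along its length
- cell_b_mid (a point): one of three identical-shaped loose lithium cells, a cylinder 18 mm in diameter and 65 mm long with bare metal ends, 47 g (wrapper colours mean nothing), lying on its side on the tray floor, roughly crosswise to the tray; this point is its centre, its y axis runs along its length
- cell_c_mid (a point): one of three identical-shaped loose lithium cells, a cylinder 18 mm in diameter and 65 mm long with bare metal ends, 47 g (wrapper colours mean nothing), lying on its side on the tray floor, roughly crosswise to the tray; this point is its centre, its y axis runs along its length
- cell_a: the same cell as cell_a_mid; origin on its side surface, so use cell_a_mid for its place; in the scoop such cells roll towards the lower end once the pan slopes by some 2 to 15 degrees
- cell_b: the same cell as cell_b_mid; origin on its side surface, so use cell_b_mid for its place; in the scoop such cells roll towards the lower end once the pan slopes by some 2 to 15 degrees
- cell_c: the same cell as cell_c_mid; origin on its side surface, so use cell_c_mid for its place; in the scoop such cells roll towards the lower end once the pan slopes by some 2 to 15 degrees
- solder_spool: bystander: small reel of solder, 52 mm across, 41 mm high, standing on the bench; origin at the centre of its underside
- lug_jar: bystander: round jar with a screw lid, 58 mm across, 72 mm high; origin at the centre of its underside
- fuse_carton: bystander: small cardboard carton 69 x 112 x 62 mm; origin at the centre of its underside
- multimeter: bystander: hand-held multimeter lying on its back, 155 x 76 x 44 mm; origin at the centre of its underside

How it is judged:
By the outcome, as a careful person would: the job done as asked, in the order asked, and still so for the second after the job is handed in, with the robot touching nothing.
It also fails if it takes over 72 s, if anything falls off the work surface, if the arm or the gripper's body presses on something with over 40 N, if the wrist force passes 120 N, or if a joint passes its speed limit or range.

## Working session

There is one attempt and no reset: what is moved stays moved. The work goes in short steps, Python scripts to look and compute and a shell command to move; the robot and the scene stay as the last step left them, time stands still between calls to the robot, and variables do not carry over. Pictures are saved under pics/ and viewed, at most 10 in all, crops included, and the job is handed in when it is done.

```bash
ls; mkdir -p pics; python3 - <<'E'
from bench import bot
import cv2,numpy as np
for n in("top","scene"):
    cv2.imwrite(f"pics/{n}0.png",bot.camera(n)[:,:,::-1])
    m=bot.camera_model(n);print(n,{k:np.round(v,4).tolist() for k,v in m.items()})
print(bot.camera_model("wrist"));print(bot.sense())
E
```

```text
pics
top {'K': [[450.7337, 0.0, 260.3089], [0.0, 450.7337, 190.99], [0.0, 0.0, 1.0]], 'rvec': [2.1721, -2.1208, 0.1341], 'tvec': [0.0186, 0.5497, 1.5601]}
scene {'K': [[352.4239, 0.0, 258.1132], [0.0, 352.4239, 191.7663], [0.0, 0.0, 1.0]], 'rvec': [0.8885, -2.2837, 1.3125], 'tvec': [0.4275, 0.2884, 0.6875]}
{'K': array([[297.31863964,   0.        , 250.51557605],
       [  0.        , 297.31863964, 189.73146983],
       [  0.        ,   0.        ,   1.        ]]), 'tool_from_camera': array([[-1.59726596e-04, -9.58335513e-01, -2.85644916e-01,
         8.40830270e-02],
       [ 9.99999804e-01, -3.26203562e-04,  5.35230577e-04,
         1.47245748e-03],
       [-6.06108859e-04, -2.85644775e-01,  9.58335377e-01,
        -1.79065339e-01],
       [ 0.00000000e+00,  0.00000000e+00,  0.00000000e+00,
         1.00000000e+00]])}
{'t': 0.1, 'joints': array([-1.25349526e+00,  2.07334405e-01,  1.54279813e+00, -3.19794184e-05,
        1.39349695e+00, -1.50490255e-01]), 'joint_vel': array([-0.00109823, -0.00261382, -0.0039643 , -0.00096045,  0.00097184,
       -0.00163299]), 'tau': array([ 6.68760876e-06, -3.71863067e+01, -2.82292771e+01,  7.00563658e-02,
        3.11227050e-02, -4.31172418e-05]), 'position': array([ 0.25903261, -0.51253498,  0.20441329]), 'ee_rot': array([-1.01356347e-03,  9.72769723e-01,  2.31771499e-01, -1.00524307e-04]), 'contact_force': array([-0.65635032, -0.47652285,  0.37524009]), 'ft_torque': array([-0.03258607,  0.03428034, -0.02040608]), 'finger_force': 0.0, 'gripper_width': 0.09377908796870621}
```

View pics/top0.png

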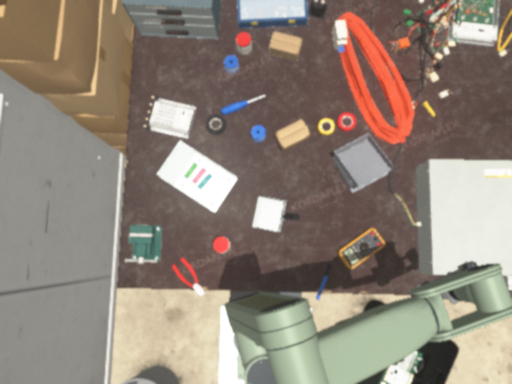

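View pics/scene0.png

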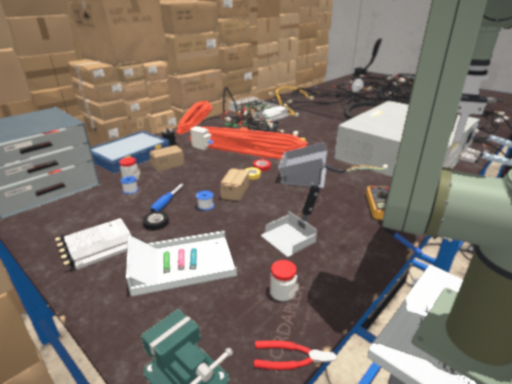

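The top view shows the scoop pan at about (269,213) with its black handle at (291,216), the tray at (197,177) with cells at about (191,171), (198,176) and (205,181), and the stand at (362,162). The scene view shows the same layout. I'll view enlarged crops next.

```bash
python3 - <<'E'
import cv2,numpy as np
t=cv2.imread("pics/top0.png");s=cv2.imread("pics/scene0.png")
a=cv2.resize(t[125:245,145:305],None,fx=5,fy=5,interpolation=cv2.INTER_CUBIC);cv2.imwrite("pics/c1.png",a)
b=cv2.resize(t[125:200,325:400],(400,400),interpolation=cv2.INTER_CUBIC)
c=cv2.resize(s[135:195,265:325],(400,400),interpolation=cv2.INTER_CUBIC)
cv2.imwrite("pics/c2.png",np.hstack([b,c]))
E
```

```text
(no output)
```

View pics/c1.png

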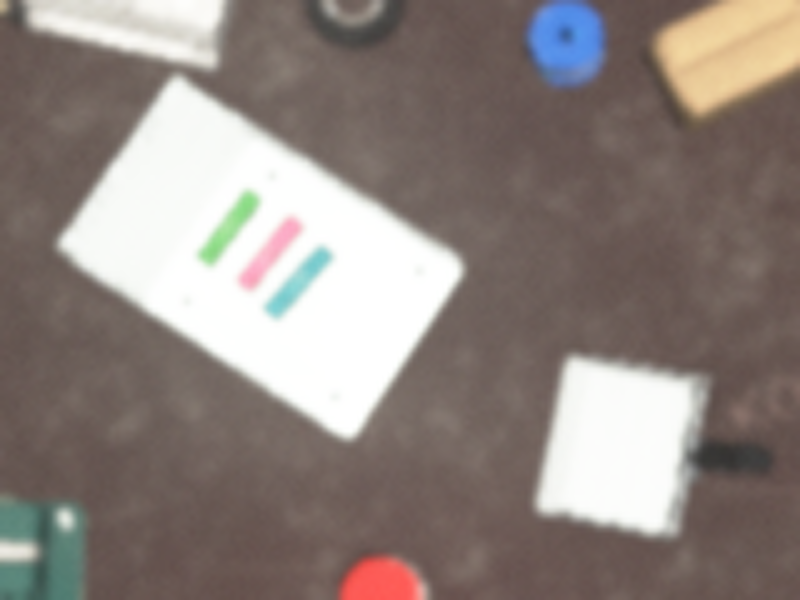

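View pics/c2.png

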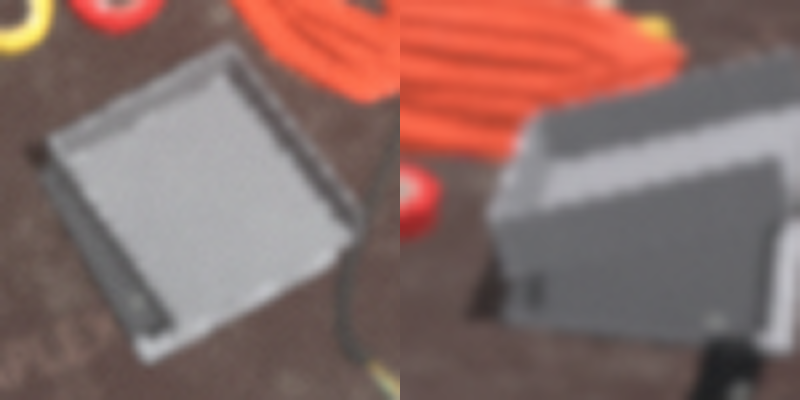

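The tray ramp is at the left: its top corners in the crop are (178,75) and (60,243), and the open end is at (465,265) and (350,438). The scoop's front faces left, with corners (568,355) and (538,513). The stand's open, high end is at the lower right of its crop, (150,350) to (350,250), so its lip is at the upper left, towards +x+y.

```bash
cat > h.py <<'E'
from bench import bot
import cv2,numpy as np
from scipy.spatial.transform import Rotation as R
def pose(st=None):
    st=st or bot.sense(); q=st["ee_rot"]
    T=np.eye(4);T[:3,:3]=R.from_quat([q[1],q[2],q[3],q[0]]).as_matrix();T[:3,3]=st["position"];return T
def ray(name,uv,T=None):
    m=bot.camera_model(name);K=m["K"];uv=np.atleast_2d(uv).astype(float)
    x=(uv-K[[0,1],[2,2]])/K[0,0]
    if name=="wrist":
        r=np.linalg.norm(x,axis=1,keepdims=True)+1e-9
        d=np.hstack([np.sin(r)*x/r,np.cos(r)]);C=T@m["tool_from_camera"]
        return C[:3,3],d@C[:3,:3].T
    A=cv2.Rodrigues(np.array(m["rvec"],float))[0];d=np.hstack([x,np.ones((len(x),1))])
    return -A.T@np.array(m["tvec"]).ravel(),d@A
def cast(name,uv,z,T=None):
    c,d=ray(name,uv,T); return c+d*((z-c[2])/d[:,2])[:,None]
def proj(name,P,T=None):
    m=bot.camera_model(name);P=np.atleast_2d(P).astype(float)
    if name!="wrist": return cv2.projectPoints(P,np.array(m["rvec"],float),np.array(m["tvec"],float),m["K"],None)[0].reshape(-1,2)
    C=np.linalg.inv(T@m["tool_from_camera"]);p=P@C[:3,:3].T+C[:3,3]
    r=np.linalg.norm(p[:,:2],axis=1);th=np.arctan2(r,p[:,2])
    return p[:,:2]/r[:,None]*(th*m["K"][0,0])[:,None]+m["K"][:2,2]
def comps(mask,amin=30):
    n,l,s,c=cv2.connectedComponentsWithStats(mask.astype(np.uint8));return [(s[i],c[i],l==i) for i in range(1,n) if s[i][4]>=amin]
E
python3 - <<'E'
from h import *
np.set_printoptions(precision=4,suppress=True)
f=lambda p,o,k:np.array(p)/k+np.array(o)-0.0
cr=lambda p:(np.array(p,float)+.5)/5-.5+[145,125]
c2=lambda p:(np.array(p,float)+.5)*75/400-.5+[325,125]
print("cams",ray("top",[0,0])[0],ray("scene",[0,0])[0])
ro=cast("top",cr([[178,75],[60,243]]),.056);op=cast("top",cr([[465,265],[350,438]]),.024)
print("ramp top",ro,"open",op)
print("width",np.linalg.norm(ro[0]-ro[1]),np.linalg.norm(op[0]-op[1]), "len",np.linalg.norm(ro.mean(0)[:2]-op.mean(0)[:2]))
for n,p in dict(green=[[250,193],[207,262]],pink=[[293,220],[250,290]],teal=[[322,250],[275,317]]).items():
    c=cast("top",cr(p),.020);print(n,c.mean(0),np.linalg.norm(c[0]-c[1]))
s=cast("top",cr([[568,355],[538,513],[708,375],[675,537]]),.028);print("scoop",s)
h=cast("top",cr([[770,458]]),.134);print("handle end",h)
st=cast("top",c2([[50,140],[230,45],[360,225],[150,355]]),[0.06,.06,.105,.105] and .06);print("stand lip z.06",st[:2])
st=cast("top",c2([[360,240],[150,355]]),.11);print("open z.11",st)
E
```

```text
cams [0.334  0.0126 1.6201] [0.013 0.62  0.595]
ramp top [[0.7246 0.3214 0.056 ]
 [0.6013 0.3989 0.056 ]] open [[0.5975 0.1146 0.024 ]
 [0.471  0.1924 0.024 ]]
width 0.1456209185603733 0.1484996477317933 len 0.24344663373076722
green [0.6217 0.2865 0.02  ] 0.058805450582846835
pink [0.6023 0.2545 0.02  ] 0.059314029995182586
teal [0.5819 0.2342 0.02  ] 0.05888594542030365
scoop [[ 0.5336  0.0389  0.028 ]
 [ 0.4208  0.0573  0.028 ]
 [ 0.5216 -0.0609  0.028 ]
 [ 0.4063 -0.0396  0.028 ]]
handle end [[ 0.4549 -0.0979  0.134 ]]
stand lip z.06 [[ 0.6951 -0.2251  0.06  ]
 [ 0.7623 -0.3445  0.06  ]]
open z.11 [[ 0.6229 -0.4146  0.11  ]
 [ 0.5459 -0.281   0.11  ]]
```

```bash
cat >> h.py <<'E'
def tool(yaw,tilt=0):  # tool x-axis at yaw deg in world; tilt: scoop frame pitch, tool leaning back by tilt deg (z=(sin,0,-cos) in heading frame)
    a=np.radians(tilt);z=np.array([np.sin(a),0,-np.cos(a)]);y=np.array([0,-1,0]);x=np.cross(y,z)
    return R.from_euler('z',yaw,degrees=True).as_matrix()@np.column_stack([x,y,z])
def go(p,Rm,T=None):
    T=pose() if T is None else T
    s=T[:3,:3].T@(np.array(p)-T[:3,3])/.05; w=np.degrees(R.from_matrix(T[:3,:3].T@Rm).as_rotvec())
    print("shift",np.round(s,3),"dist mm",round(np.linalg.norm(s)*50,1),"turn",np.round(w,2)); return s,w
def scoop(yaw,pitch,lip,hold=20):
    """tool pose (p,R) with scoop at heading yaw, nose-up pitch deg, lip point at lip; grasp point at scoop_grip"""
    S=R.from_euler('z',yaw,degrees=True).as_matrix()@R.from_euler('y',-pitch,degrees=True).as_matrix()
    Rm=tool(yaw,hold+pitch); g=np.array(lip)+S@np.array([-.1311,0,.1059]); return g+Rm[:,2]*.019,Rm
E
python3 - <<'E'
from h import *
go([.455,-.08,.27],tool(82.5))
E
```

```text
shift [ 7.399 -5.957 -1.298] dist mm 479.4 turn [ -0.1   -0.07 -55.7 ]
```

```bash
python3 -m inch '[[[80,0,0,-1.3,0,0,0],[80,1.5,-1.2,-1.3,0,0,-11],[80,3,-2.4,-1.3,0,0,-22],[80,4.5,-3.6,-1.3,0,0,-33],[80,6,-4.8,-1.3,0,0,-44],[80,7.4,-5.95,-1.3,0,0,-55.7],[80,7.4,-5.95,-1.3,0,0,-55.7],[80,7.4,-5.95,-1.3,0,0,-55.7],[80,7.4,-5.95,-1.3,0,0,-55.7]]]' ; python3 - <<'E'
from h import *
T=pose();im=bot.camera("wrist");np.save("T1.npy",T);cv2.imwrite("pics/w1.png",im[:,:,::-1]);print(T[:3,3],bot.sense()["joints"])
E
```

```text
t: 1.23
position: [0.4557, -0.0781, 0.2701]
ee_rot: [-0.0, 0.751, 0.66, 0.0]
contact_force: [-0.1, -0.8, -0.7]
gripper_width: 0.0802
finger_force: 0.0
[ 0.45565462 -0.07809275  0.27012341] [-0.35323162 -0.08426729  1.7156121   0.00400931  1.51081389 -0.22771111]
```

View pics/w1.png

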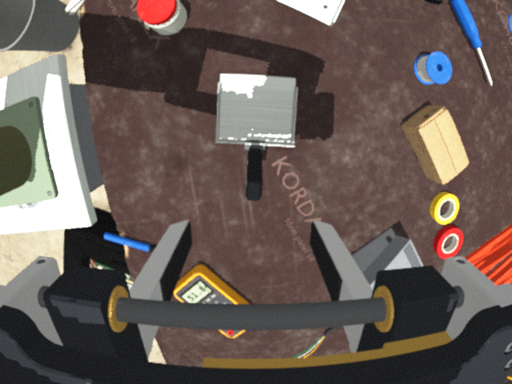

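The wrist view shows the scoop from above. Its pan front edge runs about (220,75) to (296,75), its rear edge is at about y=145, and the black grip ends near (254,197). The jar is at (160,12), the spool at (433,68) and the multimeter at (210,300).

```bash
python3 - <<'E'
from h import *
np.set_printoptions(precision=4,suppress=True)
T=np.load("T1.npy");im=cv2.imread("pics/w1.png")
roi=np.zeros(im.shape[:2],bool);roi[138:205,235:280]=1
m=(im.max(2)<52)&roi
for s,c,mm in comps(m,60):
    print(s,c); ys,xs=np.nonzero(mm)
    for y in range(s[1],s[1]+s[3],5): r=xs[ys==y]; print(y,r.min(),r.max(),end=" | ")
g=im.min(2)
print("\ncol258",g[66:84,258],"row110 L",g[110,210:226],"R",g[110,288:304])
print("row 125 L",g[125,208:226],"R",g[125,288:306]); print("col 230",g[134:152,230],"col 285",g[134:152,285])
# prediction for nominal
def P(c,yaw,pts): return proj("wrist",np.array(pts)@R.from_euler('z',yaw,degrees=True).as_matrix().T+np.r_[c,0],T)
print(P([.470,-.001],82.5,[[.05,0,0],[.05,.056,0],[.05,-.056,0],[.05,.056,.028],[.05,-.056,.028],[-.05,.056,.04],[-.05,-.056,.04],[-.0914,0,.134],[-.0811,0,.1059],[-.0623,0,.054]]))
E
```

```text
[246 148  20  52 767] [254.4329 173.236 ]
148 250 259 | 153 248 265 | 158 248 263 | 163 248 261 | 168 248 261 | 173 247 261 | 178 247 261 | 183 247 261 | 188 246 261 | 193 246 260 | 198 248 259 | 
col258 [ 78  80  78  75  71  70  64  61 119 233 254 254 253 253 253 253 254 254] row110 L [ 32  32  35  40  41  34  67 131 121 123 147 158 159 154 161 160] R [161 161 165 157 141 117 119 127 106  61  33  37  39  36  35  34]
row 125 L [ 67  67  66  64  64  64  63  78 111 132 128 129 150 156 156 152 153 157] R [160 157 156 135 121 122 136  85  41  36  35  35  36  37  34  40  35  29]
col 230 [157 152 163 236 255 218 133 125 129 111  76  69  62  69  73  76  71  70] col 285 [213 255 255 255 208 154 155 145 134 126 160 210 209 115  53  58  62  67]
[[252.7161  73.4482]
 [215.0523  73.8927]
 [290.315   74.2095]
 [212.7039  71.9777]
 [292.9273  72.3265]
 [212.3885 142.961 ]
 [292.8947 143.2223]
 [253.0922 191.2037]
 [252.9464 176.0591]
 [252.7157 153.2175]]
```

```bash
python3 - <<'E'
from h import *
np.set_printoptions(precision=4,suppress=True)
T=np.load("T1.npy")
w=cast("wrist",[[216.4,110],[215.6,125],[297,110],[295.3,125]],.028,T);print(w,"width",np.linalg.norm(w[0]-w[2]))
ml,mr=(w[0]-w[1]),(w[2]-w[3]);print("yaw walls",np.degrees(np.arctan2(ml[1],ml[0])),np.degrees(np.arctan2(mr[1],mr[0])))
e=cast("wrist",[[253.5,199.5]],.134-.0044,T);print("handle back end (x=-.1036)",e)
k=cast("wrist",[[253.3,193],[254.2,175],[255.5,158]],[.125,.10,.06][0],T);print(k)
f=cast("wrist",[[258,74.3]],0,T);print("front",f)
c=(w[0]+w[2])/2
# line through pan centre-line point c and handle end
for q in (f[0],c):
    d=q-e[0];print("yaw line",np.degrees(np.arctan2(d[1],d[0])),"len",np.linalg.norm(d[:2]))
E
```

```text
[[ 0.4188  0.0013  0.028 ]
 [ 0.4146 -0.0197  0.028 ]
 [ 0.5315 -0.0128  0.028 ]
 [ 0.5267 -0.0339  0.028 ]] width 0.11356465685126
yaw walls 78.75126563770036 77.26885886185318
handle back end (x=-.1036) [[ 0.4572 -0.1028  0.1296]]
[[ 0.4578 -0.0965  0.125 ]
 [ 0.4614 -0.0756  0.125 ]
 [ 0.4653 -0.0566  0.125 ]]
front [[0.4841 0.0463 0.    ]]
yaw line 79.7474061171652 len 0.15148521232874676
yaw line 79.50931971186584 len 0.0986195945178527
```

```bash
cat > t.py <<'E'
from h import *
G=np.array([.461,-.0815,.1059]);Rm=tool(79.5,20)
E
python3 - <<'E'
from t import *
go(G+Rm[:,2]*(.019-.09),Rm)
E
```

```text
shift [-0.61   0.072  1.947] dist mm 102.1 turn [-0.56 19.76  3.26]
```

```bash
python3 -m inch '[[[60,-0.61,0.07,0.5,-0.28,9.9,1.6],[60,-0.61,0.07,1.2,-0.56,19.76,3.26],[60,-0.61,0.07,1.947,-0.56,19.76,3.26],[60,-0.61,0.07,1.947,-0.56,19.76,3.26],[60,-0.61,0.07,1.947,-0.56,19.76,3.26]]]' ; python3 - <<'E'
from t import *
T=pose();im=bot.camera("wrist");np.save("T2.npy",T);cv2.imwrite("pics/w2.png",im[:,:,::-1])
print(bot.sense()["joints"]);go(G+Rm[:,2]*.019,Rm)
print(proj("wrist",[G,G+[-.0019,-.0101,.0282]],T))
E
```

```text
t: 1.9
position: [0.4555, -0.1117, 0.1742]
ee_rot: [-0.109, 0.759, 0.628, 0.132]
contact_force: [0.9, -0.1, 0.4]
gripper_width: 0.0601
finger_force: 0.0
[-0.65586137  0.07153837  1.80433463  0.3098639   1.43032959 -0.53808297]
shift [ 0.117 -0.02   1.886] dist mm 94.5 turn [ 0.24  0.31 -0.17]
[[248.62443443 190.8961938 ]
 [248.4693917  201.99044834]]
```

View pics/w2.png

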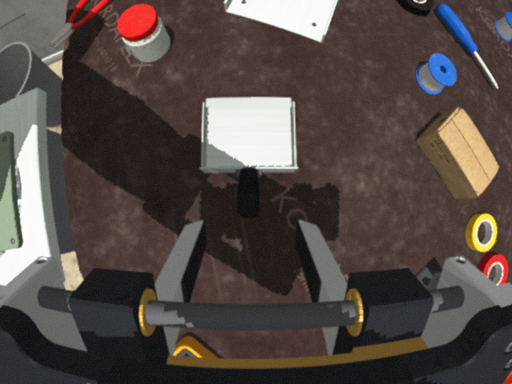

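The grip's centre column is about x=248, against a predicted 248.5, and the pan is symmetric about x=249. So the alignment is good.

```bash
python3 -m inch '[[[60,0,0,0.6,0,0,0],[60,0,0,1.2,0,0,0],[60,0,0,1.6,0,0,0],[60,0,0,1.8,0,0,0],[60,0,0,1.8,0,0,0],[60,0,0,1.8,0,0,0]]]' 60 ; python3 - <<'E'
from t import *
print(pose());go(G+Rm[:,2]*.019,Rm)
E
```

```text
t: 2.7
position: [0.4616, -0.0823, 0.0896]
ee_rot: [-0.108, 0.759, 0.628, 0.133]
contact_force: [0.8, 0.6, -0.1]
gripper_width: 0.0596
finger_force: 0.0
[[ 0.17527597  0.98235134  0.06530062  0.46162665]
 [ 0.92499197 -0.18702927  0.33077168 -0.08234104]
 [ 0.33714713  0.00242622 -0.94144884  0.08964839]
 [ 0.          0.          0.          1.        ]]
shift [ 0.125 -0.016  0.079] dist mm 7.4 turn [ 0.23  0.3  -0.22]
```

```bash
python3 -m inch '[[[60,0.125,-0.016,0.08,0.2,0.3,-0.2],[60,0.125,-0.016,0.08,0.2,0.3,-0.2],[60,0.125,-0.016,0.08,0.2,0.3,-0.2],[0,0.125,-0.016,0.08,0.2,0.3,-0.2],[0,0.125,-0.016,0.08,0.2,0.3,-0.2],[0,0.125,-0.016,0.08,0.2,0.3,-0.2],[0,0.125,-0.016,0.08,0.2,0.3,-0.2],[0,0.125,-0.016,0.08,0.2,0.3,-0.2],[0,0.125,-0.016,0.08,0.2,0.3,-0.2]]]' 60 ; python3 - <<'E'
from t import *
go(G+Rm[:,2]*.019,Rm);print(np.degrees(R.from_matrix(Rm.T@pose()[:3,:3]).as_rotvec()))
E
```

```text
t: 3.82
position: [0.461, -0.0743, 0.0868]
ee_rot: [-0.112, 0.757, 0.629, 0.133]
contact_force: [-0.8, -0.2, 0.7]
gripper_width: 0.018
finger_force: 60.0
shift [-0.002  0.026 -0.028] dist mm 1.9 turn [-0.12 -0.07 -0.07]
[0.12496655 0.07392529 0.0696686 ]
```

```bash
python3 -m inch '[[[0,0.2,0,-0.56,0,0,0],[0,0.4,0,-1.1,0,0,0],[0,0.6,0,-1.7,0,0,0],[0,0.81,0,-2.26,0,0,0],[0,0.81,0,-2.26,0,0,0],[0,0.81,0,-2.26,0,0,0],[0,0.81,0,-2.26,0,0,0]]]' ; python3 - <<'E'
from t import *
print(bot.sense()["contact_force"],bot.sense()["ft_torque"]);go(*scoop(58,0,[.507,.112,.13]))
E
```

```text
t: 4.7
position: [0.4601, -0.0745, 0.2048]
ee_rot: [-0.114, 0.758, 0.629, 0.133]
contact_force: [0.6, -0.2, -2.6]
gripper_width: 0.0177
finger_force: 60.0
[ 0.56916706 -0.20762045 -2.60953529] [-0.46446952  0.08511405  0.068392  ]
shift [ 1.517 -0.673  0.279] dist mm 84.1 turn [-7.68 -0.07 20.05]
```

```bash
python3 -m inch '[[[0,0.38,-0.17,0.07,-1.92,0,5],[0,0.76,-0.34,0.14,-3.84,0,10],[0,1.14,-0.5,0.21,-5.76,0,15],[0,1.517,-0.673,0.28,-7.68,0,20],[0,1.517,-0.673,0.28,-7.68,0,20],[0,1.517,-0.673,0.28,-7.68,0,20],[0,1.517,-0.673,0.28,-7.68,0,20],[0,1.517,-0.673,0.28,-7.68,0,20]]]' ; python3 - <<'E'
from t import *
T=pose();im=bot.camera("wrist");np.save("T3.npy",T);cv2.imwrite("pics/w3.png",im[:,:,::-1])
cv2.imwrite("pics/w3v.png",cv2.resize(im[:240,60:460,::-1],None,fx=2,fy=2,interpolation=cv2.INTER_CUBIC))
print(bot.sense()["joints"]);go(*scoop(58,0,[.507,.112,.13]))
l=np.array([.507,.112,.13]);S=R.from_euler('z',58,degrees=True).as_matrix()
print(proj("wrist",[l+S@[0,y,z] for y in(-.056,.056) for z in (0,.028)]+[l],T))
E
```

```text
t: 5.7
position: [0.4423, 0.0052, 0.2194]
ee_rot: [-0.083, 0.861, 0.478, 0.153]
contact_force: [-0.1, 0.6, -3.3]
gripper_width: 0.0181
finger_force: 60.0
[-0.46475246 -0.20234362  1.96539326  0.35706251  1.35512312  0.01976658]
shift [-0.006 -0.034  0.029] dist mm 2.2 turn [ 0.18 -0.07  0.08]
[[301.58499136 101.14029147]
 [306.53575364  90.93024146]
 [192.34771395 101.25674212]
 [186.95872064  91.09621745]
 [246.88072724 100.20726993]]
```

View pics/w3v.png

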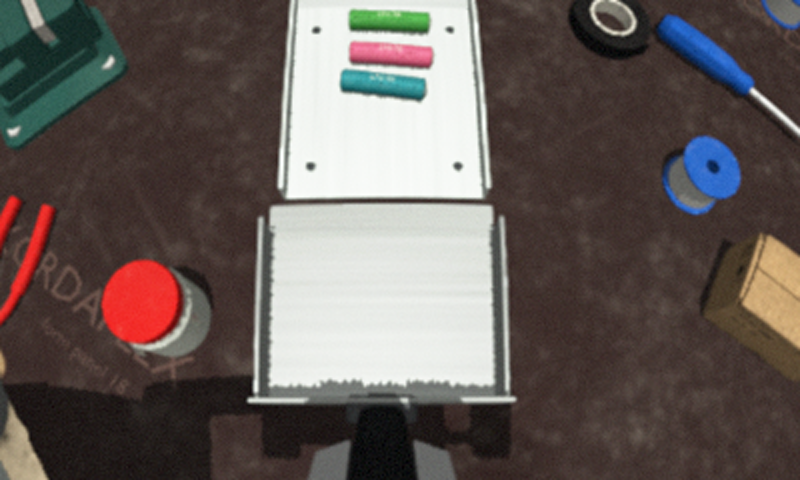

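The wrist view (2x crop) shows the held scoop. Its front edge is at y≈205 spanning x=270..493, and its rear wall top is at y≈400. The tray is straight ahead with screw holes at (317,30), (449,30), (310,166), (457,166), and the green, pink and teal cells sit between them, roughly crosswise.

```bash
python3 - <<'E'
from h import *
np.set_printoptions(precision=4,suppress=True)
T=np.load("T3.npy");cr=lambda p:(np.array(p,float)+.5)/2-.5+[60,0]
h=cast("wrist",cr([[317,30],[449,30],[310,166],[457,166]]),.004,T);print("holes",h)
a,b=(h[0]+h[1])/2,(h[2]+h[3])/2;d=a-b;print("mid far/near",a,b,"yaw",np.degrees(np.arctan2(d[1],d[0])),"sp",np.linalg.norm(d),np.linalg.norm(h[0]-h[1]),np.linalg.norm(h[2]-h[3]))
o=cast("wrist",cr([[280,198],[490,198]]),.004,T);print("open end",o,o.mean(0),np.linalg.norm(o[0]-o[1]))
for n,p in dict(green=[[350,20],[430,22]],pink=[[349,53],[433,57]],teal=[[341,82],[426,88]]).items():
    c=cast("wrist",cr(p),.016,T);print(n,c.mean(0),np.linalg.norm(c[0]-c[1]))
# scoop features predicted in tool frame nominal
Rm=tool(0,20);g=Rm.T
def pt(x,y,z,dp=0):
    v=R.from_euler('y',-dp,degrees=True).as_matrix()@(np.array([x,y,z])-[-.0811,0,.1059]); return T[:3,:3]@(g@v-[0,0,.019])+T[:3,3]
for dp in(-4,-2,0,2): print(dp,proj("wrist",[pt(.05,0,0,dp),pt(-.05,0,.04,dp),pt(.05,.056,.028,dp),pt(.05,-.056,.028,dp)],T)[:, ::1].round(1).tolist())
print("obs",cr([[381.5,205],[381.5,399],[261,217],[500,217]]))
E
```

```text
holes [[0.5744 0.3125 0.004 ]
 [0.667  0.2551 0.004 ]
 [0.5059 0.2032 0.004 ]
 [0.5992 0.1452 0.004 ]]
mid far/near [0.6207 0.2838 0.004 ] [0.5525 0.1742 0.004 ] yaw 58.120928194963234 sp 0.12908024659412948 0.10890669813962724 0.10984913682947037
open end [[0.4741 0.193  0.004 ]
 [0.606  0.1111 0.004 ]] [0.54  0.152 0.004] 0.15526106054154318
green [0.6252 0.2806 0.016 ] 0.06445461550777848
pink [0.6069 0.2503 0.016 ] 0.06568124101258216
teal [0.5865 0.2288 0.016 ] 0.06500036320701379
-4 [[248.9, 109.7], [248.5, 203.7], [190.1, 99.7], [307.5, 99.5]]
-2 [[248.9, 104.8], [248.5, 200.8], [189.4, 95.2], [308.1, 95.0]]
0 [[248.8, 99.8], [248.5, 198.0], [188.6, 90.7], [308.9, 90.5]]
2 [[248.8, 94.9], [248.5, 195.1], [187.8, 86.2], [309.6, 86.0]]
obs [[250.5  102.25]
 [250.5  199.25]
 [190.25 108.25]
 [309.75 108.25]]
```

```bash
cat > t.py <<'E'
from h import *
u=np.array([.528,.849,0]);n=np.array([-.849,.528,0]);F=np.array([.6345,.305,.004])
def at(s,dz,pitch): return scoop(58.1,pitch,F+u*s+n*.0019+[0,0,dz],21)
E
python3 - <<'E'
from t import *
go(*at(-.15,.03,-3));go(*at(-.15,.0,-3))
E
```

```text
shift [1.002 0.051 2.304] dist mm 125.6 turn [ 0.21 -2.07 -0.01]
shift [0.796 0.048 2.867] dist mm 148.8 turn [ 0.21 -2.07 -0.01]
```

```bash
python3 -m inch '[[[0,0.33,0,0.6,0.2,-0.7,0],[0,0.66,0.05,1.2,0.2,-1.4,0],[0,1,0.05,1.8,0.2,-2.07,0],[0,1,0.05,2.3,0.2,-2.07,0],[0,1,0.05,2.3,0.2,-2.07,0],[0,1,0.05,2.3,0.2,-2.07,0],[0,1,0.05,2.3,0.2,-2.07,0],[0,1,0.05,2.3,0.2,-2.07,0]]]' ; python3 - <<'E'
from t import *
go(*at(-.15,.0,-3));print(bot.sense()["contact_force"])
E
```

```text
t: 6.75
position: [0.4909, 0.077, 0.1299]
ee_rot: [-0.075, 0.863, 0.479, 0.138]
contact_force: [-0.4, -0.3, -3.1]
gripper_width: 0.0179
finger_force: 60.0
shift [-0.196 -0.01   0.597] dist mm 31.4 turn [ 0.15 -0.05  0.01]
[-0.43239633 -0.34414298 -3.13133619]
```

Lower slowly, with a force check near the floor.

```bash
python3 -m inch '[[[0,-0.07,0,0.2,0,0,0],[0,-0.13,0,0.38,0,0,0],[0,-0.16,0,0.48,0,0,0],[0,-0.16,0,0.48,0,0,0],[0,-0.16,0,0.48,0,0,0]]]'; python3 -m inch '[[[0,-0.008,0,0.025,0,0,0],[0,-0.016,0,0.05,0,0,0],[0,-0.016,0,0.05,0,0,0]]]'; python3 -m inch '[[[0,-0.008,0,0.025,0,0,0],[0,-0.016,0,0.05,0,0,0],[0,-0.016,0,0.05,0,0,0]]]' ; python3 -c "
from t import *
go(*at(-.15,.0,-3))"
```

```text
t: 7.38
position: [0.4904, 0.0774, 0.1037]
ee_rot: [-0.076, 0.863, 0.48, 0.137]
contact_force: [-0.0, 0.6, -2.3]
gripper_width: 0.0176
finger_force: 60.0
t: 7.75
position: [0.4901, 0.0775, 0.101]
ee_rot: [-0.076, 0.863, 0.48, 0.137]
contact_force: [-0.4, 0.7, -2.6]
gripper_width: 0.0179
finger_force: 60.0
t: 8.12
position: [0.49, 0.0775, 0.0982]
ee_rot: [-0.076, 0.863, 0.48, 0.137]
contact_force: [-1.1, -0.0, -3.6]
gripper_width: 0.0177
finger_force: 60.0
shift [ 0.002  0.012 -0.007] dist mm 0.7 turn [ 0.01 -0.01  0.02]
```

```bash
for i in 1 2 3 4; do python3 -m inch '[[[0,-0.006,0,0.019,0,0,0],[0,-0.006,0,0.019,0,0,0]]]' | grep -E "pos|cont"; done
```

```text
position: [0.4901, 0.0775, 0.0973]
contact_force: [0.7, -0.4, -3.0]
position: [0.4901, 0.0775, 0.0963]
contact_force: [-0.4, 0.5, -2.9]
position: [0.4901, 0.0775, 0.0953]
contact_force: [0.2, -0.3, -2.4]
position: [0.4906, 0.0776, 0.0949]
contact_force: [-0.9, -0.7, 0.2]
```

```bash
python3 -m inch '[[[0,0.11,0,0.042,0,0,0],[0,0.23,0,0.081,0,0,0],[0,0.38,0,0.13,0,0,0],[0,0.53,0,0.179,0,0,0],[0,0.68,0,0.228,0,0,0],[0,0.83,0,0.277,0,0,0],[0,0.99,0,0.329,0,0,0],[0,1.14,0,0.377,0,0,0],[0,1.14,0,0.377,0,0,0]]]'|grep -E "pos|cont|rot"; python3 -m inch '[[[0,0.12,0,0.038,0,0,0],[0,0.24,0,0.078,0,0,0],[0,0.36,0,0.117,0,0,0],[0,0.48,0,0.156,0,0,0],[0,0.6,0,0.195,0,0,0],[0,0.72,0,0.234,0,0,0],[0,0.86,0,0.279,0,0,0],[0,0.86,0,0.279,0,0,0]]]' |grep -E "pos|cont|rot"; python3 - <<'E'
from t import *
T=pose();im=bot.camera("wrist");np.save("T4.npy",T);cv2.imwrite("pics/w4.png",im[:,:,::-1])
cv2.imwrite("pics/w4v.png",cv2.resize(im[:240,60:460,::-1],None,fx=2,fy=2,interpolation=cv2.INTER_CUBIC))
print(bot.sense()["joints"]);go(*at(0,-.003,-3))
E
```

```text
position: [0.523, 0.1295, 0.0945]
ee_rot: [-0.076, 0.863, 0.48, 0.138]
contact_force: [0.9, 0.6, 2.2]
position: [0.5466, 0.1673, 0.0946]
ee_rot: [-0.076, 0.863, 0.48, 0.138]
contact_force: [1.2, -0.2, 3.1]
[-0.01819007  0.18929377  1.85143033  0.33077025  0.95979171  0.36705666]
shift [ 0.842 -0.001  0.254] dist mm 44.0 turn [ 0.09 -0.11 -0.  ]
```

View pics/w4v.png

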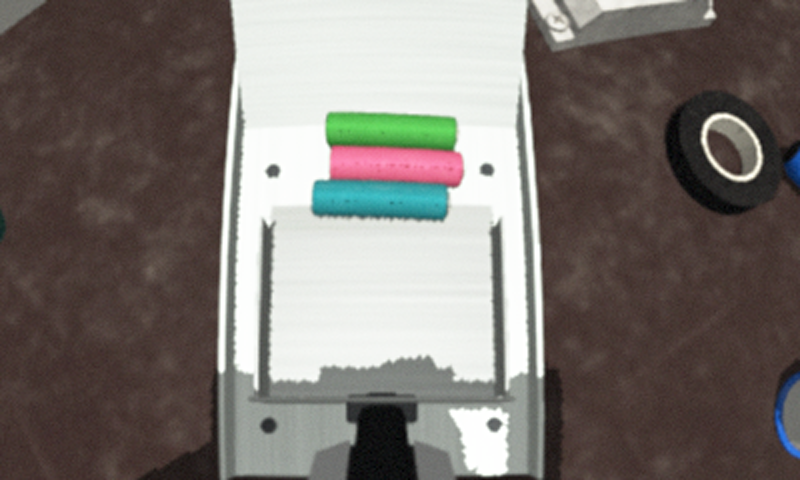

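The cells are gathered side by side between the scoop lip (y≈206) and the ramp foot (y≈127). The scale is about 2 px/mm, so roughly 40 mm remain.

```bash
python3 -m inch '[[[0,0.08,0,0.026,0,0,0],[0,0.16,0,0.052,0,0,0],[0,0.24,0,0.078,0,0,0],[0,0.32,0,0.104,0,0,0],[0,0.4,0,0.13,0,0,0],[0,0.46,0,0.149,0,0,0],[0,0.46,0,0.149,0,0,0]]]'|grep -E "pos|cont|rot"; python3 -m inch '[[[0,0.06,0,0.02,0,0,0],[0,0.12,0,0.039,0,0,0],[0,0.18,0,0.058,0,0,0],[0,0.22,0,0.072,0,0,0],[0,0.22,0,0.072,0,0,0]]]'|grep -E "pos|cont|rot"; python3 - <<'E'
from t import *
T=pose();im=bot.camera("wrist");np.save("T5.npy",T)
cv2.imwrite("pics/w5v.png",cv2.resize(im[:240,60:460,::-1],None,fx=2,fy=2,interpolation=cv2.INTER_CUBIC))
go(*at(0,-.003,-3))
E
```

```text
position: [0.5591, 0.187, 0.0947]
ee_rot: [-0.075, 0.863, 0.48, 0.137]
contact_force: [-0.9, -2.9, 6.9]
position: [0.5651, 0.1968, 0.0947]
ee_rot: [-0.075, 0.863, 0.48, 0.137]
contact_force: [-1.3, -3.0, 6.4]
shift [ 0.177 -0.004  0.04 ] dist mm 9.1 turn [ 0.09 -0.03  0.02]
```

View pics/w5v.png

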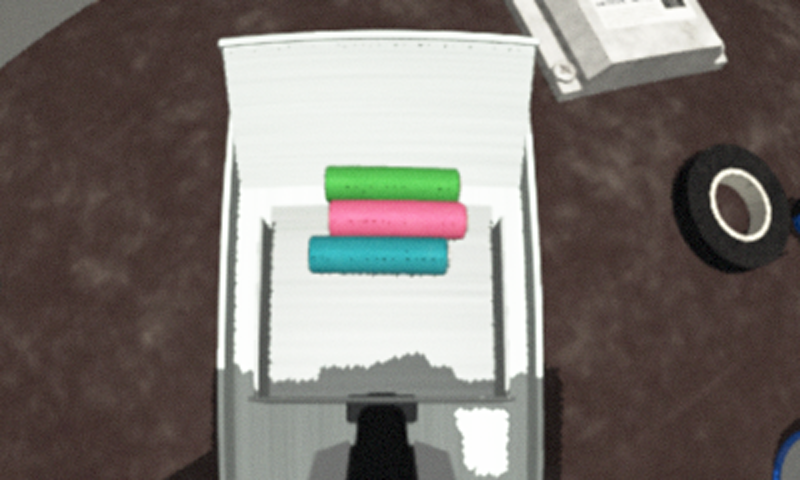

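Teal and pink are on the pan, and green is against the ramp above the lip (y≈206, foot at ≈186). About 9 mm remains.

```bash
python3 -m inch '[[[0,0.06,0,0.02,0,0,0],[0,0.12,0,0.038,0,0,0],[0,0.16,0,0.052,0,0,0],[0,0.16,0,0.052,0,0,0]]]'|grep -E "pos|cont|rot"; python3 - <<'E'
from t import *
T=pose()
for k,(s,z,p) in enumerate([(.004,.002,0),(.010,.010,4),(.018,.018,9),(.026,.026,14),(.032,.036,18),(.032,.050,20)]): go(*at(s,z,p),T)
im=bot.camera("wrist");np.save("T6.npy",T)
for nme,lo,hi in(("green",45,75),("teal",85,100),("pink",150,175)):
    q=cv2.cvtColor(im,cv2.COLOR_RGB2HSV);m=(q[...,0]>lo)&(q[...,0]<hi)&(q[...,1]>80)&(q[...,2]>80);m[:60]=0;m[240:]=0;m[:,:160]=0;m[:,340:]=0
    c=comps(m,100);print(nme,[(a[:5].tolist()) for a,_,_ in c])
E
```

```text
position: [0.5696, 0.2039, 0.0947]
ee_rot: [-0.075, 0.863, 0.48, 0.137]
contact_force: [-0.7, -2.7, 6.3]
shift [-0.006 -0.004  0.01 ] dist mm 0.6 turn [0.09 2.97 0.02]
shift [-0.009 -0.004  0.028] dist mm 1.5 turn [0.09 6.97 0.03]
shift [-0.001 -0.004  0.107] dist mm 5.3 turn [ 0.09 11.97  0.03]
shift [ 0.023 -0.004  0.202] dist mm 10.2 turn [ 0.08 16.97  0.03]
shift [ 0.07  -0.004  0.218] dist mm 11.5 turn [ 0.08 20.97  0.04]
shift [ 0.097 -0.004  0.04 ] dist mm 5.2 turn [ 0.08 22.97  0.04]
green [[222, 92, 68, 17, 1098]]
teal [[214, 128, 70, 19, 1253]]
pink [[224, 110, 69, 18, 1195]]
```

```bash
python3 -m inch '[[[0,-0.02,0,0.05,0,3,0],[0,-0.023,0,0.065,0,5,0],[0,-0.025,0,0.078,0,7,0],[0,-0.02,0,0.115,0,9.5,0],[0,-0.015,0,0.155,0,12,0],[0,0,0,0.2,0,14.5,0],[0,0.01,0,0.25,0,17,0],[0,0.03,0,0.275,0,19,0],[0,0.055,0,0.29,0,21,0],[0,0.055,0,0.29,0,21,0]]]'|grep -E "pos|cont|rot"; python3 - <<'E'
from t import *
T=pose();im=bot.camera("wrist");np.save("T7.npy",T)
cv2.imwrite("pics/w7v.png",cv2.resize(im[:240,60:460,::-1],None,fx=2,fy=2,interpolation=cv2.INTER_CUBIC))
go(*at(.025,.08,20))
print(bot.sense()["joints"])
E
```

```text
position: [0.5706, 0.2099, 0.0789]
ee_rot: [-0.163, 0.825, 0.458, 0.29]
contact_force: [-0.4, 0.4, -2.9]
shift [ 0.45   0.039 -0.803] dist mm 46.0 turn [-0.15  2.2  -0.03]
[-0.12840532  0.24755369  1.97670688  0.89053426  0.8249486  -0.16895117]
```

View pics/w7v.png

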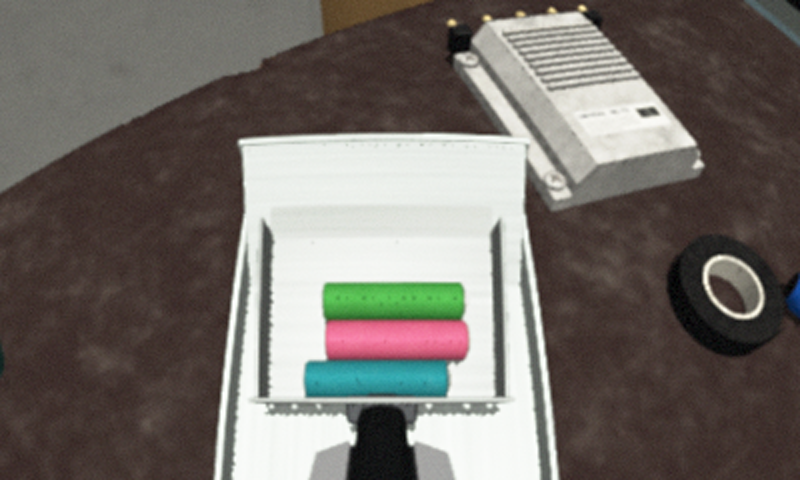

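All three cells lie at the back of the pan, at y≈300, 340 and 380 in the crop, and the lip is still close to the ramp. I'll lift straight up, then refine the stand pose numerically from the first top image.

```bash
python3 -m inch '[[[0,0.1,0.01,-0.16,0,0.5,0],[0,0.2,0.02,-0.32,0,1,0],[0,0.3,0.03,-0.5,0,1.5,0],[0,0.4,0.04,-0.68,0,2,0],[0,0.45,0.04,-0.8,0,2.2,0],[0,0.7,0.04,-1.2,0,2.2,0],[0,1.1,0.04,-1.7,0,2.2,0],[0,1.1,0.04,-1.7,0,2.2,0]]]'|grep -E "pos|cont|rot"; python3 - <<'E'
from h import *
np.set_printoptions(precision=4,suppress=True)
im=cv2.imread("pics/top0.png");big=cv2.resize(im[120:205,320:405],None,fx=8,fy=8,interpolation=cv2.INTER_CUBIC)
g=cv2.cvtColor(big,cv2.COLOR_BGR2GRAY);sat=cv2.cvtColor(big,cv2.COLOR_BGR2HSV)[...,1]
ctr=g[340-10:340+10,330:350].mean();print("bed grey",ctr, "sat",sat[340,340])
m=((abs(g.astype(int)-ctr)<22)&(sat<60)).astype(np.uint8);m=cv2.morphologyEx(m,cv2.MORPH_OPEN,np.ones((15,15)))
a,c,mm=max(comps(m),key=lambda k:k[0][4]);cn=max(cv2.findContours(mm.astype(np.uint8),0,2)[0],key=cv2.contourArea)
q=cv2.approxPolyDP(cn,25,True)[:,0];px=(q+.5)/8-.5+[320,120];print(px, cv2.contourArea(cn)/64, cv2.minAreaRect(cn))
def castbed(px,c,yaw,off=0):
    d=np.array([np.cos(np.radians(yaw)),np.sin(np.radians(yaw))]);nn=np.r_[np.sin(np.radians(20))*d,np.cos(np.radians(20))]
    o,r=ray("top",px);t=((np.r_[c,.055]+nn*off-o)@nn)/(r@nn);P=o+r*t[:,None]
    ex=np.r_[np.cos(np.radians(20))*d,-np.sin(np.radians(20))];ey=np.array([-d[1],d[0],0]);L=P-np.r_[c,.055]
    return P,np.c_[L@ex,L@ey]
P,L=castbed(px,[.655,-.315],29.5);print(P);print(L)
E
```

```text
position: [0.5712, 0.1997, 0.1853]
ee_rot: [-0.169, 0.817, 0.455, 0.311]
contact_force: [-0.1, -0.9, -4.0]
bed grey 173.625 sat 4
[[366.4375 139.0625]
 [337.4375 153.4375]
 [357.9375 184.0625]
 [351.8125 191.4375]
 [389.3125 169.8125]] 1401.0390625 ((338.67779541015625, 354.66387939453125), (332.736083984375, 355.70172119140625), 61.73149108886719)
[[ 0.7478 -0.3463  0.0312]
 [ 0.6927 -0.2422  0.03  ]
 [ 0.5754 -0.3052  0.0784]
 [ 0.5486 -0.2832  0.083 ]
 [ 0.6274 -0.4131  0.0813]]
[[ 0.0695 -0.0729]
 [ 0.0731  0.0448]
 [-0.0686  0.0477]
 [-0.0818  0.0801]
 [-0.077  -0.0718]]
```

```bash
python3 - <<'E'
from h import *
np.set_printoptions(precision=4,suppress=True)
def castbed(px,c,yaw,off=0):
    d=np.array([np.cos(np.radians(yaw)),np.sin(np.radians(yaw))]);nn=np.r_[np.sin(np.radians(20))*d,np.cos(np.radians(20))]
    o,r=ray("top",px);t=((np.r_[c,.055]+nn*off-o)@nn)/(r@nn);P=o+r*t[:,None]
    ex=np.r_[np.cos(np.radians(20))*d,-np.sin(np.radians(20))];ey=np.array([-d[1],d[0],0]);L=P-np.r_[c,.055]
    return np.c_[L@ex,L@ey]
# outer silhouettes
im=cv2.imread("pics/top0.png");hsv=cv2.cvtColor(im,cv2.COLOR_BGR2HSV)
c=[.655,-.315]
print("left wall inner top (y=.067)",castbed([[337.4,153.4],[357.9,184.1]],c,29.5,.032))
# line scan across the stand through bed centre along ey, and along ex, sampled in top image
g=cv2.cvtColor(im,cv2.COLOR_BGR2GRAY)
d=np.array([np.cos(np.radians(29.5)),np.sin(np.radians(29.5))]);ex=np.r_[np.cos(np.radians(20))*d,-np.sin(np.radians(20))];ey=np.array([-d[1],d[0],0])
for nm,e,o in(("ey@x=-.03",ey,-.03*ex),("ey@x=.03",ey,.03*ex),("ex@y=-.03",ex,-.03*ey),("ex@y=.02",ex,.02*ey)):
    t=np.arange(-.105,.106,.005);p=proj("top",np.r_[c,.055]+o+t[:,None]*e).astype(np.float32)
    print(nm,list(zip((t*1000).astype(int).tolist(),cv2.remap(g,p[:,0],p[:,1],1).ravel().tolist())))
E
```

```text
left wall inner top (y=.067) [[ 0.0572  0.0538]
 [-0.0815  0.0567]]
ey@x=-.03 [(-105, 97), (-99, 96), (-94, 111), (-89, 120), (-84, 100), (-79, 101), (-74, 137), (-69, 169), (-64, 176), (-59, 176), (-54, 176), (-49, 176), (-44, 176), (-39, 177), (-34, 177), (-29, 176), (-24, 174), (-19, 173), (-14, 173), (-9, 173), (-4, 173), (0, 172), (5, 172), (10, 172), (15, 171), (20, 173), (25, 172), (30, 170), (35, 169), (40, 169), (45, 164), (50, 136), (55, 99), (60, 95), (65, 101), (70, 104), (75, 96), (80, 84), (85, 87), (90, 91), (95, 92), (100, 90), (105, 93)]
ey@x=.03 [(-105, 94), (-99, 95), (-94, 107), (-89, 116), (-84, 99), (-79, 100), (-74, 136), (-69, 166), (-64, 174), (-59, 173), (-54, 173), (-49, 174), (-44, 174), (-39, 173), (-34, 173), (-29, 174), (-24, 175), (-19, 175), (-14, 174), (-9, 175), (-4, 175), (0, 174), (5, 174), (10, 172), (15, 172), (20, 174), (25, 175), (30, 175), (35, 174), (40, 173), (45, 171), (50, 144), (55, 105), (60, 94), (65, 104), (70, 100), (75, 86), (80, 86), (85, 89), (90, 93), (95, 95), (100, 96), (105, 92)]
ex@y=-.03 [(-105, 89), (-99, 86), (-94, 88), (-
[... 249 characters left out ...]
74), (20, 174), (25, 173), (30, 174), (35, 173), (40, 172), (45, 171), (50, 172), (55, 172), (60, 174), (65, 169), (70, 157), (75, 142), (80, 142), (85, 149), (90, 135), (95, 103), (100, 91), (105, 91)]
ex@y=.02 [(-105, 90), (-99, 93), (-94, 96), (-89, 112), (-84, 152), (-79, 171), (-74, 170), (-69, 173), (-64, 173), (-59, 172), (-54, 173), (-49, 172), (-44, 173), (-39, 172), (-34, 172), (-29, 173), (-24, 172), (-19, 171), (-14, 171), (-9, 172), (-4, 171), (0, 172), (5, 172), (10, 171), (15, 171), (20, 172), (25, 173), (30, 174), (35, 174), (40, 173), (45, 173), (50, 174), (55, 173), (60, 172), (65, 168), (70, 155), (75, 141), (80, 140), (85, 148), (90, 133), (95, 105), (100, 94), (105, 95)]
```

```bash
cat >> h.py <<'E'
BC=np.array([.655,-.323,.055]);BY=29.5
_d=np.array([np.cos(np.radians(BY)),np.sin(np.radians(BY)),0]);EX=np.cos(np.radians(20))*_d-[0,0,np.sin(np.radians(20))];EY=np.array([-_d[1],_d[0],0]);EZ=np.cross(EX,EY)
def bed(x,y,z): return BC+EX*x+EY*y+EZ*z
def wp(poses,T=None):
    T=pose() if T is None else T
    for p,Rm in poses:
        s=T[:3,:3].T@(np.array(p)-T[:3,3])/.05;w=np.degrees(R.from_matrix(T[:3,:3].T@Rm).as_rotvec());print(np.round(np.r_[s,w],2).tolist())
E
python3 - <<'E'
from h import *
T=pose();L0=np.array([.6345,.305,.004])  # start lip from current tool
S=T[:3,:3]@tool(0,41).T
lip=T[:3,3]-T[:3,2]*.019+ (T[:3,:3]@tool(0,41).T@R.from_euler('y',-20,degrees=True).as_matrix())@[.1311,0,-.1059]
tgt=bed(0,0,0)-_d*.16 if False else BC-.16*np.array([np.cos(np.radians(BY)),np.sin(np.radians(BY)),0]);tgt[2]=.22
print("lip",lip,"tgt",tgt)
pol=lambda v:np.array([np.hypot(v[0],v[1]),np.arctan2(v[1],v[0]),v[2]])
g0=T[:3,3];g1=scoop(BY,20,tgt,21)[0];a,b=pol(g0),pol(g1);print(a,b)
out=[]
for k in range(1,17):
    s=k/16;s=s*s*(3-2*s);c=a+(b-a)*s;c[0]-=.06*np.sin(np.pi*s);c[2]=a[2]+(b[2]-a[2])*min(1,s*2.5)
    out.append((np.array([c[0]*np.cos(c[1]),c[0]*np.sin(c[1]),c[2]]),tool(58.1+(BY-58.1)*s,41)))
wp(out[:9],T);print();Tm=np.eye(4);Tm[:3,:3]=out[8][1];Tm[:3,3]=out[8][0];wp(out[9:],Tm)
E
```

```text
lip [0.64923828 0.32451217 0.14593172] tgt [ 0.51574309 -0.40178777  0.22      ]
[0.60507522 0.33634961 0.18528115] [ 0.61256933 -0.88518586  0.26033513]
[-0.07, 0.1, -0.12, 0.11, -0.38, 0.5]
[-0.29, 0.38, -0.47, -0.49, -0.39, 1.18]
[-0.63, 0.78, -1.01, -1.42, -0.39, 2.25]
[-1.09, 1.24, -1.73, -2.62, -0.4, 3.62]
[-1.63, 1.71, -2.58, -4.05, -0.41, 5.25]
[-2.24, 2.17, -3.54, -5.64, -0.42, 7.07]
[-2.9, 2.58, -4.53, -7.34, -0.42, 9.01]
[-3.8, 2.97, -5.32, -9.1, -0.43, 11.02]
[-4.71, 3.31, -6.12, -10.86, -0.44, 13.03]

[-0.8, 0.63, -0.7, -1.69, -0.0, 1.95]
[-1.59, 1.19, -1.38, -3.28, -0.0, 3.77]
[-2.34, 1.64, -2.04, -4.7, 0.0, 5.41]
[-3.01, 1.98, -2.62, -5.9, -0.0, 6.79]
[-3.55, 2.21, -3.09, -6.83, -0.0, 7.85]
[-3.9, 2.33, -3.39, -7.42, 0.0, 8.54]
[-4.03, 2.37, -3.5, -7.63, -0.0, 8.78]
```

```bash
python3 -m inch '[[[0,-0.07,0.1,-0.12,0,-0.3,0.5],[0,-0.29,0.38,-0.47,-0.49,-0.4,1.18],[0,-0.63,0.78,-1.01,-1.42,-0.4,2.25],[0,-1.09,1.24,-1.73,-2.62,-0.4,3.62],[0,-1.63,1.71,-2.58,-4.05,-0.4,5.25],[0,-2.24,2.17,-3.54,-5.64,-0.4,7.07],[0,-2.9,2.58,-4.53,-7.34,-0.4,9],[0,-3.8,2.97,-5.32,-9.1,-0.43,11],[0,-4.71,3.31,-6.12,-10.86,-0.44,13]]]'|grep -E "^t|pos|cont|rot"; python3 -m inch '[[[0,-0.8,0.63,-0.7,-1.69,0,1.95],[0,-1.59,1.19,-1.38,-3.28,0,3.77],[0,-2.34,1.64,-2.04,-4.7,0,5.41],[0,-3.01,1.98,-2.62,-5.9,0,6.8],[0,-3.55,2.21,-3.09,-6.83,0,7.85],[0,-3.9,2.33,-3.39,-7.42,0,8.54],[0,-4.03,2.37,-3.5,-7.63,0,8.78],[0,-4.03,2.37,-3.5,-7.63,0,8.78],[0,-4.03,2.37,-3.5,-7.63,0,8.78]]]'|grep -E "^t|pos|cont|rot"; python3 - <<'E'
from h import *
np.set_printoptions(precision=4,suppress=True)
T=pose();im=bot.camera("wrist");cv2.imwrite("pics/w8.png",im[:,:,::-1]);np.save("T8.npy",T)
print(bot.sense()["joints"]);tgt=BC-.16*np.array([np.cos(np.radians(BY)),np.sin(np.radians(BY)),0]);tgt[2]=.22
go(*scoop(BY,20,tgt,21))
q=cv2.cvtColor(im,cv2.COLOR_RGB2HSV)
for nme,lo,hi in(("green",45,75),("teal",85,100),("pink",150,175)):
    m=(q[...,0]>lo)&(q[...,0]<hi)&(q[...,1]>80)&(q[...,2]>70);m[:60]=0;m[240:]=0;m[:,:160]=0;m[:,340:]=0
    print(nme,[(a[:5].tolist()) for a,_,_ in comps(m,100)])
print("expected stand px",proj("wrist",[bed(x,y,z) for x,y,z in[(-.075,.067,0),(-.075,-.067,0),(.075,-.067,0),(.075,.067,0),(-.075,.067,.032),(-.075,-.067,.032)]],T))
g=cv2.cvtColor(im,cv2.COLOR_RGB2GRAY)
for nm,e,o in(("ey@x=-.03",EY,bed(-.03,0,0)),("ey@x=.03",EY,bed(.03,0,0)),("ex@y=0",EX,bed(0,0,0))):
    t=np.arange(-.1,.101,.005);p=proj("wrist",o+t[:,None]*e,T).astype(np.float32)
    print(nm,p[0],p[-1],list(zip((t*1000).round().astype(int).tolist(),cv2.remap(g,p[:,0],p[:,1],1).ravel().tolist())))
E
```

```text
t: 16.82
position: [0.5083, -0.2098, 0.2556]
ee_rot: [-0.125, 0.879, 0.327, 0.325]
contact_force: [0.5, -0.2, -3.4]
t: 17.95
position: [0.3875, -0.4712, 0.2575]
ee_rot: [-0.091, 0.907, 0.239, 0.336]
contact_force: [0.4, -0.6, -4.3]
[-1.3896  0.313   1.4735  0.6628  1.6218 -0.3917]
shift [ 0.018  0.053 -0.057] dist mm 4.0 turn [-0.28  0.3  -0.05]
green [[220, 142, 71, 18, 1182]]
teal [[212, 180, 72, 18, 1252]]
pink [[222, 160, 71, 20, 1328]]
expected stand px [[209.2295 117.3126]
 [294.8593 117.3347]
 [285.8904  77.9376]
 [218.1062  77.933 ]
 [207.4802  99.5403]
 [296.6097  99.557 ]]
ey@x=-.03 [310.9165 103.99  ] [193.1387 103.9672] [(-100, 66), (-95, 64), (-90, 217), (-85, 243), (-80, 238), (-75, 236), (-70, 239), (-65, 239), (-60, 238), (-55, 240), (-50, 239), (-45, 240), (-40, 239), (-35, 241), (-30, 240), (-25, 238), (-20, 240), (-15, 239), (-10, 237), (-5, 237), (0, 237), (5, 237), (10, 236), (15, 237), (20, 237), (25, 237), (30, 236), (35, 237), (40, 236), (45, 236), (50, 236), (55, 235), (60, 234), (65, 233), (70, 234), (75, 233), (80, 231), (85, 229), (90, 226), (95, 221), (10
[... 331 characters left out ...]
7), (20, 156), (25, 157), (30, 159), (35, 158), (40, 159), (45, 157), (50, 158), (55, 159), (60, 77), (65, 89), (70, 94), (75, 62), (80, 58), (85, 60), (90, 65), (95, 64), (100, 61)]
ex@y=0 [252.0555 125.6237] [251.9922  72.5558] [(-100, 251), (-95, 250), (-90, 250), (-85, 251), (-80, 249), (-75, 244), (-70, 241), (-65, 240), (-60, 241), (-55, 240), (-50, 240), (-45, 239), (-40, 241), (-35, 238), (-30, 237), (-25, 200), (-20, 160), (-15, 159), (-10, 157), (-5, 157), (0, 156), (5, 154), (10, 160), (15, 158), (20, 157), (25, 157), (30, 160), (35, 156), (40, 158), (45, 158), (50, 157), (55, 155), (60, 153), (65, 157), (70, 153), (75, 138), (80, 123), (85, 120), (90, 123), (95, 125), (100, 128)]
```

```bash
sed -i 's/^BC=.*/BC=np.array([.6587,-.3295,.055]);BY=29.5/' h.py; cat > s.py <<'E'
from h import *
def B(x,h,p,y=.0017): return scoop(BY,p,bed(x,y,h),21)
E
python3 - <<'E'
from s import *
go(*B(-.12,.11,20));wp([B(-.12,.11,20),B(-.02,.08,20)])
E
```

```text
shift [1.036 0.175 1.362] dist mm 86.0 turn [-0.28  0.3  -0.05]
[1.04, 0.18, 1.36, -0.28, 0.3, -0.05]
[1.49, 0.18, 3.4, -0.28, 0.3, -0.05]
```

```bash
python3 -m inch '[[[0,0.15,0.03,0.2,-0.1,0.1,0],[0,0.4,0.08,0.5,-0.2,0.2,0],[0,0.65,0.13,0.85,-0.28,0.3,0],[0,0.9,0.17,1.18,-0.28,0.3,0],[0,1.04,0.18,1.36,-0.28,0.3,0],[0,1.04,0.18,1.36,-0.28,0.3,0],[0,1.04,0.18,1.36,-0.28,0.3,0]]]'|grep -E "^t|pos|cont"; cat > m.py <<'E'
from s import *
np.set_printoptions(precision=4,suppress=True)
def meas():
    T=pose();im=bot.camera("wrist");q=cv2.cvtColor(im,cv2.COLOR_RGB2HSV)
    for nme,lo,hi in(("green",45,75),("teal",85,100),("pink",150,175)):
        m=(q[...,0]>lo)&(q[...,0]<hi)&(q[...,1]>80)&(q[...,2]>60);m[:30]=0;m[250:]=0;m[:,:140]=0;m[:,360:]=0
        print(nme,[(a[:5].tolist()) for a,_,_ in comps(m,100)])
    g=cv2.cvtColor(im,cv2.COLOR_RGB2GRAY)
    for nm,e,o in(("ey@x=.03",EY,bed(.03,0,0)),("ey@x=.06",EY,bed(.06,0,0)),("ex@y=0",EX,bed(0,0,0))):
        t=np.arange(-.1,.101,.004);p=proj("wrist",o+t[:,None]*e,T).astype(np.float32)
        v=cv2.remap(g,p[:,0],p[:,1],1).ravel().astype(int);k=np.nonzero(abs(np.diff(v))>12)[0]
        print(nm,[(int(round(t[i]*1000+2)),int(v[i]),int(v[i+1]),p[i].round().astype(int).tolist()) for i in k])
    return T,im
E
python3 - <<'E'
from m import *
T,im=meas();go(*B(-.12,.11,20),T);wp([B(-.02,.08,20)],T)
E
```

```text
t: 18.88
position: [0.4638, -0.4393, 0.2398]
contact_force: [0.6, 0.2, -2.9]
green [[220, 142, 71, 18, 1190]]
teal [[212, 180, 72, 18, 1253]]
pink [[222, 160, 71, 20, 1333]]
ey@x=.03 [(-98, 136, 86, [310, 117]), (-94, 86, 167, [307, 117]), (-90, 167, 238, [305, 117]), (86, 242, 202, [198, 117]), (90, 202, 98, [196, 117]), (94, 98, 132, [194, 118]), (98, 132, 198, [191, 118])]
ey@x=.06 [(-98, 124, 243, [307, 108]), (94, 239, 130, [196, 109]), (98, 130, 102, [194, 109])]
ex@y=0 [(-82, 154, 101, [249, 161]), (-74, 100, 126, [249, 157]), (-70, 126, 143, [249, 156]), (-62, 154, 167, [249, 152]), (-38, 159, 242, [249, 142]), (78, 238, 223, [249, 103]), (82, 223, 154, [249, 102]), (86, 154, 126, [249, 101])]
shift [ 0.023 -0.026  0.022] dist mm 2.1 turn [ 0.1   0.04 -0.12]
[0.47, -0.03, 2.06, 0.1, 0.04, -0.12]
```

```bash
python3 - <<'E'
from m import *
T=pose();g=cv2.cvtColor(bot.camera("wrist"),cv2.COLOR_RGB2GRAY)
t=np.arange(-.1,.101,.004)
for x in(.07,.078,.086):
    p=proj("wrist",bed(x,0,.032)+t[:,None]*EY,T).astype(np.float32)
    print(x,p[0].round(),p[-1].round(),cv2.remap(g,p[:,0],p[:,1],1).ravel().tolist())
t=np.arange(-.1,.101,.008)
for y in (-.0745,.0745,-.0695,.0695):
    p=proj("wrist",bed(0,y,.032)+t[:,None]*EX,T).astype(np.float32);print(y,p[0].round(),p[-1].round(),cv2.remap(g,p[:,0],p[:,1],1).ravel().tolist())
E
```

```text
0.07 [308.  90.] [191.  90.] [130, 128, 104, 101, 78, 77, 71, 95, 111, 121, 120, 123, 122, 123, 119, 123, 126, 126, 127, 125, 126, 128, 128, 127, 126, 124, 124, 127, 121, 123, 126, 125, 124, 125, 124, 122, 126, 122, 122, 122, 122, 121, 114, 67, 72, 63, 61, 61, 69, 62, 66]
0.078 [307.  88.] [191.  88.] [129, 129, 105, 104, 76, 74, 72, 96, 152, 152, 151, 146, 142, 137, 137, 135, 132, 135, 132, 126, 130, 132, 128, 123, 120, 121, 120, 120, 119, 116, 120, 123, 119, 120, 121, 117, 150, 164, 119, 118, 122, 119, 104, 68, 65, 72, 69, 69, 72, 72, 74]
0.086 [306.  86.] [192.  86.] [127, 128, 106, 83, 77, 72, 76, 84, 86, 71, 66, 60, 58, 60, 63, 67, 68, 70, 63, 57, 53, 54, 54, 57, 66, 71, 65, 66, 67, 66, 72, 75, 72, 72, 69, 63, 66, 65, 68, 67, 68, 64, 69, 64, 65, 66, 71, 68, 66, 74, 75]
-0.0745 [309. 150.] [291.  82.] [85, 91, 90, 89, 210, 138, 226, 231, 242, 249, 244, 244, 243, 242, 243, 231, 89, 93, 90, 71, 74, 66, 71, 73, 78, 65]
0.0745 [189. 150.] [207.  82.] [200, 151, 112, 99, 96, 108, 131, 176, 220, 242, 241, 238, 237, 237, 236, 215, 71, 67, 60, 56, 60, 72, 69, 65, 65, 62]
-0.0695 [305. 150.] [288.  82.] [132, 176, 239, 232, 251, 249, 250, 250, 250, 249, 243, 243, 243, 243, 242, 234, 129, 132, 124, 126, 137, 129, 144, 100, 84, 69]
0.0695 [193. 150.] [210.  82.] [100, 121, 185, 229, 244, 248, 246, 245, 245, 242, 241, 236, 237, 237, 236, 216, 80, 80, 72, 81, 77, 81, 80, 66, 67, 63]
```

```bash
python3 -m inch '[[[0,0.08,0,0.3,0,0,0],[0,0.2,0,0.8,0,0,0],[0,0.3,0,1.3,0,0,0],[0,0.4,-0.02,1.75,0,0,0],[0,0.47,-0.03,2.06,0,0,0],[0,0.47,-0.03,2.06,0,0,0],[0,0.47,-0.03,2.06,0,0,0]]]'|grep -E "^t|pos|cont"; python3 - <<'E'
from s import *
T=pose();go(*B(-.02,.08,20),T)
wp([B(-.02,h,p) for p,h in[(17,.07),(14,.06),(10,.05),(6,.042),(3,.036),(0,.03),(-3,.025)]],T)
print(bot.sense()["joints"])
a=B(-.02,.025,-3);Tm=np.eye(4);Tm[:3,:3]=a[1];Tm[:3,3]=a[0]
wp([B(-.02,h,p) for p,h in[(-6,.020),(-9,.017),(-12,.014),(-15,.011),(-18,.01),(-21,.01),(-25,.01),(-29,.01)]],Tm)
E
```

```text
t: 19.85
position: [0.5376, -0.3964, 0.1779]
contact_force: [0.0, 0.0, -4.3]
shift [-0.008 -0.006  0.007] dist mm 0.6 turn [ 0.14  0.03 -0.1 ]
[-0.05, -0.01, 0.02, 0.13, -2.97, -0.1]
[-0.08, -0.01, 0.04, 0.13, -5.97, -0.11]
[-0.07, -0.01, 0.04, 0.13, -9.97, -0.11]
[-0.01, -0.01, 0.04, 0.12, -13.97, -0.12]
[0.04, -0.01, 0.05, 0.12, -16.97, -0.12]
[0.09, -0.01, 0.07, 0.12, -19.97, -0.12]
[0.16, -0.01, 0.08, 0.11, -22.97, -0.13]
[-1.11791494  0.38905646  1.5501838   0.73917031  1.3323206  -0.29032331]
[0.07, -0.0, -0.01, -0.0, -3.0, 0.0]
[0.18, -0.0, -0.04, -0.0, -6.0, -0.0]
[0.28, -0.0, -0.06, -0.0, -9.0, 0.0]
[0.39, 0.0, -0.08, -0.0, -12.0, -0.0]
[0.53, 0.0, -0.11, -0.0, -15.0, 0.0]
[0.68, -0.0, -0.16, -0.0, -18.0, 0.0]
[0.89, -0.0, -0.21, -0.0, -22.0, 0.0]
[1.1, -0.0, -0.25, -0.0, -26.0, -0.0]
```

```bash
python3 -m inch '[[[0,-0.05,-0.01,0.02,0.1,-3,0],[0,-0.08,-0.01,0.04,0.1,-6,0],[0,-0.07,-0.01,0.04,0.1,-10,0],[0,-0.01,-0.01,0.04,0.1,-14,0],[0,0.04,-0.01,0.05,0.1,-17,0],[0,0.09,-0.01,0.07,0.1,-20,0],[0,0.16,-0.01,0.08,0.1,-23,0]]]'|grep -E "^t|pos|cont"; python3 -m inch '[[[0,0.07,0,-0.01,0,-3,0],[0,0.18,0,-0.04,0,-6,0],[0,0.28,0,-0.06,0,-9,0],[0,0.39,0,-0.08,0,-12,0],[0,0.53,0,-0.11,0,-15,0],[0,0.68,0,-0.16,0,-18,0],[0,0.68,0,-0.16,0,-18,0],[0,0.68,0,-0.16,0,-18,0]]]'|grep -E "^t|pos|cont"; python3 - <<'E'
from m import *
T,im=meas();cv2.imwrite("pics/w9.png",im[:,:,::-1]);go(*B(-.02,.01,-21),T);print(bot.sense()["contact_force"])
print(proj("wrist",[bed(x,0,.009) for x in (.066,.048,.030)],T))
E
```

```text
t: 20.72
position: [0.5448, -0.3917, 0.1808]
contact_force: [0.2, 0.1, -3.7]
t: 21.72
position: [0.5707, -0.3769, 0.1982]
contact_force: [-1.0, -0.6, -3.3]
green [[225, 30, 59, 9, 473]]
teal [[218, 53, 62, 17, 956]]
pink [[226, 39, 61, 16, 731]]
ey@x=.03 [(-82, 78, 150, [326, 67]), (-78, 150, 95, [323, 67]), (-74, 95, 79, [319, 66]), (-70, 79, 103, [316, 66]), (-66, 103, 192, [312, 66]), (-30, 194, 157, [280, 65]), (14, 153, 76, [240, 65]), (38, 83, 108, [218, 65]), (66, 103, 81, [193, 66]), (78, 82, 46, [183, 67])]
ey@x=.06 [(-82, 77, 136, [324, 45]), (-78, 136, 99, [320, 44]), (-74, 99, 79, [317, 44]), (-70, 79, 99, [314, 44]), (-66, 99, 194, [310, 44]), (18, 191, 155, [237, 42]), (22, 155, 111, [233, 42]), (38, 106, 130, [219, 43]), (42, 130, 155, [216, 43]), (50, 149, 181, [209, 43]), (54, 181, 196, [205, 43]), (62, 198, 185, [198, 44]), (66, 185, 87, [195, 44]), (74, 94, 155, [188, 44]), (78, 155, 83, [185, 44])]
ex@y=0 [(-14, 148, 117, [251, 103]), (-10, 117, 192, [251, 99]), (22, 202, 183, [251, 72]), (26, 183, 145, [251, 69]), (30, 145, 169, [251, 66]), (34, 169, 201, [251, 63]), (38, 201, 177, [251, 60]), (42, 177, 163, [251, 57]), (46, 163, 181, [251, 54]), (50, 181, 198, [251, 51]), (58, 202, 188, [251, 45]), (62, 188, 163, [251, 42]), (66, 163, 176, [251, 39]), (70, 176, 192, [251, 36]), (78, 194, 180, [251, 31]), (82, 180, 145, [251, 28]), (98, 135, 170, [251, 17])]
shift [0.003 0.008 0.002] dist mm 0.4 turn [-0.11 -0.06 -0.15]
[-0.3786 -0.6126 -3.9022]
[[250.7555  33.4899]
 [250.7959  46.745 ]
 [250.8375  60.7505]]
```

The cell centroids match the predicted resting places at bed x = 0.066, 0.048 and 0.030 m, so all three lie crosswise by the lip. Next I'll raise the scoop clear and carry it to its original bare spot.

```bash
python3 -m inch '[[[0,-0.1,0,-0.3,0,0,0],[0,-0.3,0,-0.8,0,0,0],[0,-0.6,0,-1.4,0,0,0],[0,-1,0,-2,0,0,0],[0,-1,0,-2,0,0,0],[0,-1,0,-2,0,0,0],[0,-1,0,-2,0,0,0]]]'|grep -E "^t|pos|cont"; python3 - <<'E'
from m import *
T,im=meas()
P=T[:3,3];out=[];Q=np.array([.461,-.0743,.16])
a=np.array([np.hypot(*P[:2]),np.arctan2(P[1],P[0]),P[2]]);b=np.array([np.hypot(*Q[:2]),np.arctan2(Q[1],Q[0]),Q[2]])
for k in range(1,11):
    s=k/10;s=s*s*(3-2*s);c=a+(b-a)*s;c[2]=a[2]+(b[2]-a[2])*max(0,(s-.5)*2)
    out.append((np.array([c[0]*np.cos(c[1]),c[0]*np.sin(c[1]),c[2]]),tool(BY+50*s,0+20.5*s)))
wp(out,T)
E
```

```text
t: 22.65
position: [0.5273, -0.4001, 0.2955]
contact_force: [-0.8, 0.1, -2.8]
green []
teal [[228, 31, 47, 13, 541]]
pink []
ey@x=.03 [(-82, 82, 96, [311, 42]), (-78, 96, 152, [308, 42]), (-74, 152, 77, [306, 41]), (-70, 77, 93, [303, 41]), (-66, 93, 188, [300, 41]), (-34, 195, 174, [278, 40]), (-30, 174, 143, [275, 40]), (38, 140, 195, [227, 40]), (62, 193, 175, [210, 41]), (66, 175, 79, [208, 41]), (70, 79, 167, [205, 41]), (74, 167, 91, [202, 41])]
ey@x=.06 [(-78, 87, 166, [307, 25]), (-74, 166, 75, [304, 25]), (-70, 75, 92, [301, 25]), (-66, 92, 179, [299, 25]), (-42, 192, 209, [283, 24]), (-38, 209, 195, [280, 24]), (26, 190, 159, [236, 23]), (30, 159, 190, [233, 24]), (66, 188, 83, [209, 24]), (70, 83, 148, [206, 25]), (74, 148, 96, [203, 25]), (78, 96, 78, [201, 25])]
ex@y=0 [(-66, 142, 102, [253, 103]), (-50, 103, 168, [253, 91]), (-46, 168, 199, [253, 89]), (22, 195, 171, [252, 46]), (26, 171, 122, [252, 43]), (30, 122, 157, [252, 41]), (34, 157, 185, [252, 39]), (42, 184, 162, [252, 34]), (50, 174, 188, [252, 30]), (62, 192, 174, [252, 23]), (70, 168, 184, [252, 19]), (82, 182, 154, [252, 13]), (86, 154, 131, [252, 11]), (98, 129, 143, [252, 5])]
[0.12, -0.17, 0.0, -0.32, 0.63, -1.46]
[0.43, -0.65, 0.0, -0.23, 2.17, -5.26]
[0.84, -1.36, 0.01, 0.09, 4.44, -10.86]
[1.25, -2.23, 0.01, 0.78, 7.17, -17.65]
[1.6, -3.18, 0.02, 1.91, 10.07, -25.02]
[1.85, -4.13, 0.82, 3.43, 12.89, -32.35]
[1.99, -4.99, 1.57, 5.18, 15.38, -39.04]
[2.05, -5.68, 2.18, 6.86, 17.35, -44.51]
[2.06, -6.14, 2.59, 8.13, 18.63, -48.21]
[2.05, -6.31, 2.74, 8.63, 19.09, -49.56]
```

```bash
python3 -m inch '[[[0,0.12,-0.17,0,-0.3,0.6,-1.5],[0,0.43,-0.65,0,-0.2,2.2,-5.3],[0,0.84,-1.36,0,0.1,4.4,-10.9],[0,1.25,-2.23,0,0.8,7.2,-17.6],[0,1.6,-3.18,0.02,1.9,10,-25],[0,1.85,-4.13,0.82,3.4,12.9,-32.3],[0,1.99,-4.99,1.57,5.2,15.4,-39],[0,2.05,-5.68,2.18,6.9,17.3,-44.5],[0,2.06,-6.14,2.59,8.1,18.6,-48.2],[0,2.05,-6.31,2.74,8.63,19.1,-49.56]]]'|grep -E "^t|pos|cont";python3 -m inch '[[[0,0,0,0,0,0,0],[0,0,0,0,0,0,0],[0,0,0,0,0,0,0]]]'|grep -E "^t|pos|cont"; python3 - <<'E'
from h import *
T=pose();go([.461,-.0743,.0935],tool(79.5,20.5),T)
im=bot.camera("wrist");g=im.min(2)
# pan front edge / rear wall rows beside the handle for pitch check (nominal 0: 99.8/198, -2: 104.8/200.8)
print("front",g[92:112,250],"rear",g[190:206,225].tolist(),g[190:206,280].tolist())
E
```

```text
t: 23.95
position: [0.4601, -0.0739, 0.1598]
contact_force: [0.2, -0.7, -1.7]
t: 24.32
position: [0.4628, -0.0768, 0.1625]
contact_force: [0.5, -0.4, -2.7]
shift [-0.438 -0.053  1.308] dist mm 69.0 turn [0.32 0.2  0.04]
front [ 48  53  44  53  51  50  49  47  56 118 208 218 220 218 221 222 223 220
 224 221] rear [127, 124, 123, 124, 124, 130, 130, 128, 117, 110, 109, 86, 48, 23, 22, 18] [243, 240, 191, 134, 124, 127, 127, 130, 165, 211, 167, 89, 42, 16, 21, 14]
```

```bash
python3 -m inch '[[[0,-0.1,0,0.3,0.3,0.2,0],[0,-0.22,-0.05,0.7,0.3,0.2,0],[0,-0.35,-0.05,1.05,0.3,0.2,0],[0,-0.42,-0.05,1.26,0.3,0.2,0],[0,-0.42,-0.05,1.26,0.3,0.2,0],[0,-0.42,-0.05,1.26,0.3,0.2,0],[0,-0.42,-0.05,1.26,0.3,0.2,0]]]'|grep -E "^t|pos|cont"; for i in 1 2 3 4 5 6 ; do python3 -m inch '[[[0,-0.007,0,0.019,0,0,0],[0,-0.007,0,0.019,0,0,0],[0,-0.007,0,0.019,0,0,0]]]'|grep -E "pos|cont"; done
```

```text
t: 25.25
position: [0.4605, -0.0736, 0.0957]
contact_force: [-0.1, 0.2, -2.3]
position: [0.4599, -0.0732, 0.094]
contact_force: [0.0, 0.1, -2.5]
position: [0.4598, -0.0731, 0.0929]
contact_force: [0.0, -0.3, -2.6]
position: [0.4599, -0.0732, 0.0919]
contact_force: [-0.4, 0.5, -3.4]
position: [0.4598, -0.0732, 0.0909]
contact_force: [0.1, 0.3, -2.5]
position: [0.4598, -0.0731, 0.0899]
contact_force: [0.2, -0.0, -2.2]
position: [0.4598, -0.0731, 0.0889]
contact_force: [0.9, 0.6, -2.2]
```

```bash
for i in 1 2 3 ; do python3 -m inch '[[[0,-0.007,0,0.019,0,0,0],[0,-0.007,0,0.019,0,0,0],[0,-0.007,0,0.019,0,0,0]]]'|grep -E "pos|cont"; done
```

```text
position: [0.4598, -0.0731, 0.0878]
contact_force: [-1.0, -0.1, -3.2]
position: [0.4598, -0.0731, 0.0868]
contact_force: [0.5, 0.0, -2.2]
position: [0.46, -0.0732, 0.0865]
contact_force: [-3.9, -0.3, 5.7]
```

```bash
python3 -m inch '[[[30,0,0,0,0,0,0],[50,0,0,0,0,0,0],[60,0,0,0,0,0,0],[60,0,0,0,0,0,0],[60,0,0,-0.3,0,0,0],[60,0,0,-0.8,0,0,0],[60,0,0,-1.5,0,0,0],[60,0,0,-2.3,0,0,0],[60,0,0,-3,0,0,0],[60,0,0,-3,0,0,0]]]'; python3 -m inch '[[[60,-1,0,-3,0,0,0],[60,-2,0,-3,0,0,0],[60,-2,0,-3,0,0,0],[60,-2,0,-3,0,0,0]]]'; python3 - <<'E'
from m import *
T=pose();im=bot.camera("wrist");top=bot.camera("top");cv2.imwrite("pics/top9.png",top[:,:,::-1]);cv2.imwrite("pics/w10.png",im[:,:,::-1])
def cells(img,name,T,cast_):
    q=cv2.cvtColor(img,cv2.COLOR_RGB2HSV)
    for nme,lo,hi in(("green",45,75),("teal",82,100),("pink",150,178)):
        m=(q[...,0]>lo)&(q[...,0]<hi)&(q[...,1]>60)&(q[...,2]>80)
        if name=="top": m[:,:325]=0;m[:,400:]=0;m[:125]=0;m[200:]=0
        for a,c,_ in comps(m,8):
            P=cast(name,c,.045,T)[0];d=P-BC;d=d-EZ*(d@EZ); print(nme,c.round(1),a[4],"bed x,y",(d@EX).round(4),(d@EY).round(4))
cells(top,"top",None,1)
o=cv2.imread("pics/top0.png")[:,:,::-1]
d=cv2.absdiff(top,o).max(2)>50;print([ (a.tolist(),) for a,c,_ in comps(d,40)])
g=im.min(2)
S=R.from_euler('z',79.5,degrees=True).as_matrix();G=np.array([.461,-.0815,0])+S@[.0811,0,0]
q=proj("wrist",[G+S@v for v in([.05,0,0],[-.05,.045,.04],[-.05,-.045,.04])],T);print(q)
for u_,v_ in q.round().astype(int): print(g[max(0,v_-8):v_+9,u_].tolist())
E
```

```text
t: 29.88
position: [0.4524, -0.1274, 0.2299]
ee_rot: [-0.111, 0.757, 0.63, 0.137]
contact_force: [0.7, 0.4, -0.2]
gripper_width: 0.06
finger_force: 0.0
t: 30.38
position: [0.4242, -0.2722, 0.3322]
ee_rot: [-0.114, 0.758, 0.628, 0.137]
contact_force: [0.2, 1.1, -0.3]
gripper_width: 0.0601
finger_force: 0.0
green [352.7 146.7] 73 bed x,y 0.066 0.0029
teal [357.4 155.8] 69 bed x,y 0.0316 0.0047
pink [357.1 150.5] 75 bed x,y 0.0479 -0.0038
[([345, 144, 21, 12, 114],), ([348, 151, 18, 11, 66],), ([185, 163, 12, 15, 65],), ([193, 169, 12, 14, 56],), ([198, 174, 13, 15, 70],), ([387, 193, 35, 34, 381],), ([425, 193, 59, 82, 2905],), ([295, 222, 147, 123, 3925],), ([371, 229, 14, 17, 99],), ([342, 253, 22, 15, 153],), ([420, 261, 91, 48, 1735],), ([308, 275, 36, 40, 555],), ([200, 285, 8, 10, 44],), ([329, 292, 181, 92, 5521],), ([288, 297, 20, 8, 102],), ([411, 297, 20, 19, 161],), ([199, 305, 48, 79, 1999],), ([247, 305, 61, 35, 1007],), ([243, 327, 15, 14, 102],), ([236, 339, 7, 16, 58],), ([267, 346, 24, 12, 63],), ([242, 357, 12, 13, 74],), ([247, 360, 31, 24, 561],), ([316, 370, 11, 14, 92],)]
[[250.0793  51.8928]
 [224.6459  89.1606]
 [275.7449  88.9937]]
[58, 53, 63, 67, 65, 65, 55, 69, 148, 233, 240, 236, 237, 238, 240, 240, 242]
[242, 242, 242, 242, 243, 243, 241, 238, 240, 222, 152, 122, 122, 128, 126, 124, 123]
[241, 241, 242, 242, 242, 241, 242, 241, 225, 159, 125, 124, 124, 126, 129, 122, 109]
```

```bash
python3 - <<'E'
from h import *
for f in("top0","top9"):
    q=cv2.cvtColor(cv2.imread(f"pics/{f}.png"),cv2.COLOR_BGR2HSV);m=(q[...,0]>10)&(q[...,0]<28)&(q[...,1]>150)&(q[...,2]>60);m[:220]=0;m[280:]=0;m[:,:330]=0;m[:,395:]=0
    ys,xs=np.nonzero(m);print(f,xs.min(),xs.max(),ys.min(),ys.max())
    print(cv2.imread(f"pics/{f}.png")[225:250:4,371:385:4].max(2).tolist())
print(bot.finish_job())
E
```

```text
top0 338 384 228 266
[[102, 102, 110, 104], [212, 194, 102, 108], [190, 175, 142, 100], [127, 93, 211, 105], [123, 110, 134, 221], [120, 109, 159, 116], [67, 85, 110, 60]]
top9 339 374 228 267
[[98, 98, 139, 83], [208, 186, 129, 71], [162, 111, 103, 63], [103, 58, 70, 85], [95, 74, 95, 97], [114, 97, 96, 98], [101, 98, 98, 97]]
the job is handed in; nothing more can be done
None
```

The job is handed in: all three cells lie by the stand's bottom lip and the scoop stands flat and released on its original bench spot; in the last top view the multimeter's right side was hidden, apparently by the arm, so I couldn't fully confirm it hadn't moved.

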